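# Stow the screws, shut the drawer, and draw the long ruler out of its half-covered well

### The arm

A 7-joint arm with a two-finger parallel gripper is mounted at the origin on a cart in front of the work surface, level with it; the furniture and walls round the work are solid. World frame = base frame: x ahead of the robot, y to its left, z up, the work surface at z = 0. Lengths are in m, angles in rad, forces in N, time in s.
With the tool pointing down it reaches from about 0.4 to 0.85 m from the base axis. Payload 4.5 kg.
Tool frame: the origin (TCP) lies on the centre line of the jaws, within the pads' length; the fingertips stand 25 mm ahead of it and the grasp point (between the pads) lies 6 mm ahead of it; z points along the fingers, y is the direction in which the jaws open and shut (so a half turn about z gives the same grasp; the last joint's range is limited). The gripper opens to 88 mm and grips with 3 to 60 N. Pads are 18 mm wide; open, the fingers measure 123 mm over their backs; the gripper's body (75 mm by 187 mm) begins 45 mm behind the grasp point.
Start: joints at [-1.213, 0.689, -0.195, 1.565, 0.157, 0.902, -0.215], TCP at [0.199, 0.593, 0.264] pointing down, gripper open.
Joint ranges: [-3.01, 3.01], [-0.46, 2.08], [-1.47, 1.51], [0.13, 2.56], [-1, 4.14], [0.04, 2.09], [-2.66, 2.66]. Speed limits (rad/s): [2.57, 2.57, 3.14, 3.14, 3.14, 3.14, 3.14].

### API

Orientations are given as a unit quaternion [x, y, z, w].
In Python, from plant import r, eyes gives the robot as it stands.
- The arm moves only by the tool servo_tool, never from a script. Its argument "deltas" is a list of rows, each an object of numbers: "dx", "dy", "dz": the shift along the tool's x, y, z in units of 60 mm (1.0 is 60 mm); "ax", "ay", "az": the turn, a rotation vector about the tool's x, y, z in units of 6 degrees (1.0 is 6 degrees); "hand": the finger opening in mm, from 0 to 88.1. A call has 1 to 10 rows; each row is the pose to reach, as a shift and turn from the pose commanded when the call began, along the tool's axes at that moment; what a row does not reach only later rows make up. A row lasts 1/8 s, in which the tool goes at most 62.5 mm and 10.7 degrees, less where a joint would pass 70% of its speed; a pose out of reach is approached as far as the arm can. A call with a gripper value outside its range is refused whole. The fingers move at their own pace and stop on an object; "newtons" is the grip in N (left out, the last holds). Time passes only in rows, so rows that repeat a pose let the fingers close. It gives the time, the measured TCP pose, the force and the opening at its end, in the units of the state.
- r.get_state(): the state, without advancing time (a new reading comes with each control period).
- eyes.snapshot(name): name is "side" or "top"; returns (picture, depth): 480x640x3 uint8, red, green, blue; 480x640 float32, m along the optical axis (not along the pixel's ray), 0 where there is no reading.
- eyes.camera_model(name): a dict with "fx", "fy", "cx", "cy" (pixels), "pose" (4x4, takes a point from camera to world coordinates). Camera axes: x right, y up, looking along -z (the intrinsics and any distortion apply to the point x, -y, -z); pixel columns grow to the right and rows downward; lengths in m; the calibration is good to about 2 mm. A picture is of the moment at which its call begins. camera_model takes no time and is no camera call.
- r.finish_job(): hands the job in, once; it reports no verdict.
The state is a dict: "clock": time; "q": joint angles; "qd": joint speeds; "joint_torque": joint torques, N m; "tool_pos": TCP position; "eef_rot": TCP orientation; "contact_force": force on the tool from outside, world axes, zero at the start; "moment": the same for the moment, N m; "opening": opening from 0.0 (shut) to 1.0 (fully open).
Only numpy, scipy, OpenCV 4.12 (cv2) and the standard library are available. Lean on these libraries where they do the work, as an engineer would, in place of code of your own. Each camera call takes 0.05 s, during which the arm holds its last target.

### The job

Put the larger carton (the box of screws) flat into the open drawer of the desk organiser, let go of it, and push the drawer fully shut so that the ruler well beneath is uncovered. Then take the ruler, tilt its free end up and draw it out diagonally through the short opening of the well, and finish while still holding it in the gripper, the whole ruler held still a hand's breadth above the well, clear over the organiser and not touching it. Leave the smaller box where it is.

Things in the scene. Friction and masses are not known exactly. Their poses are not given: they have to be found in the camera images.
- organiser: Fixed grey desk organiser: ruler well in front, drawer bay behind it on a plinth (x 60..335, y -105..105, 56 high; bay x 140..335, top at z 125). Origin at desk level under the centre of the ruler well; +x points away from the robot, to the drawer bay, +y to its left, z up (all mm in these axes). Its place and yaw vary.
- well_floor (a point): Centre of the ruler well's floor, right above the organiser's origin, same axes, 6 mm above the desk. Inside the well: x -55..55, y -165..165 from here; walls 5 mm thick, rim 58 mm above the desk. The ruler lies in it along y.
- well_mouth (a point): Centre of the well's opening, at rim level (58 mm above the desk), organiser's axes: open 200 long (y -100..100 from here), 110 wide. The rest, y +100..+230, is under a fixed metal cover 4 mm thick (54..58 mm above the desk). The ruler is longer than the opening. The open drawer (underside 59 mm above the desk) hangs over opening and ruler; shut, it leaves them free.
- drawer (a joint): Drawer's slide in m: 0 = fully shut, up to 0.16 = out towards the organiser's -x (starts 0.145..0.16). Moves freely with about 1.2 N friction and stays where it is left. No latch.
- drawer_floor (a point): Point on the drawer's inner floor, moves with it, organiser's axes: 70 mm behind the front panel, midway across, 63 mm above the desk. Inside: x -70..111, y -91..91 from here; side walls 44 mm, front panel 54 mm above the floor. Only the part in front of the drawer bay (organiser x under 140) is open above: its length is the joint value.
- drawer_pull (a point): Foremost point of the drawer: middle of the front of its lip (90 wide along y, 99..111 mm above the desk), which sticks out 11 mm from the 208 mm wide front panel (top 117 mm above the desk). Push here along the organiser's +x to shut it. With the drawer shut it is 121 mm (x) behind the well's centre line.
- ruler: Loose wooden ruler, 30 (x) x 310 (y) x 8 mm thick (z), about 45 g; lies flat on the well's floor, roughly along the organiser's y. Origin at the middle of its underside (its centre of mass). Its -y end is the free end, in the opening; its +y end lies under the cover.
- ruler_free_end (a point): Middle of the ruler's end face at its -y end, 155 mm from the centre, half thickness (4 mm) above its underside.
- ruler_tail (a point): Middle of the ruler's end face at its +y end (under the cover at the start), 155 mm from the centre, 4 mm above its underside.
- carton: The larger of two small cartons on the desk at the right: brown carton of screws, 47 (x) x 74 (y) x 34 high (z), about 0.25 kg, loose, lying flat. Origin at the centre of its underside. It and the small box swap places between starts.
- small_box: Bystander: the smaller carton, 35 (x) x 50 (y) x 26 high, loose. Origin at the centre of its underside. Leave it alone.

How it is judged:
On the way, in this order (a step that is already met when the one before it is completed fails the run):
1. the carton lies flat in the drawer, let go (z of carton in the frame of drawer_floor between -0.006 and 0.012 m and y of carton in the frame of drawer_floor between -0.08 and 0.08 m and x of carton in the frame of drawer_floor between -0.06 and 0.1 m and angle between carton's own z axis and vertical below 0.15 rad and contact force between carton and the fingers below 0.1 N), for 0.2 s.
2. the drawer is shut with the carton in it (value of joint drawer below 0.006 m and z of carton in the frame of drawer_floor between -0.006 and 0.012 m and y of carton in the frame of drawer_floor between -0.08 and 0.08 m and x of carton in the frame of drawer_floor between -0.06 and 0.1 m and angle between carton's own z axis and vertical below 0.15 rad), for 0.2 s.
3. the ruler stands tilted through the opening: free end above the rim, tail still below the cover (height (world z) of ruler_free_end above 0.062 m and height (world z) of ruler_tail below 0.052 m), for 0.05 s.
At the end, for the whole second after the job is handed in: Ruler held still in the fingers (grip over 1 N, under 30 mm/s), both ends over 90 mm above the desk (30 mm above the well), its middle within 250 mm of the opening in plan, not touching the organiser; drawer shut within 6 mm, the carton flat (0.15 rad) on its floor (all of step 2 and height (world z) of each of ruler_free_end, ruler_tail above 0.09 m and contact force between ruler and the fingers above 1 N and contact force between ruler and organiser below 0.05 N and linear speed of ruler below 0.03 m/s and horizontal distance between ruler and well_mouth below 0.25 m); the arm keeps its last pose, push and grip.
It fails at once if the small box is shoved more than 30 mm or knocked over (distance of small_box from where it was at the start of the episode above 0.03 m or angle between small_box's own z axis and vertical above 0.5 rad).
It also fails if it takes over 64 s, if anything falls off the work surface, if the arm or the gripper's body presses on something with over 40 N, if the wrist force passes 120 N, or if a joint passes its speed limit or range.

## Working session

There is one attempt and no reset: what is moved stays moved. The work goes in short steps, Python scripts to look and compute and a tool call to move; the robot and the scene stay as the last step left them, time stands still between calls to the robot, and variables do not carry over. Pictures are saved under pics/ and viewed, and the job is handed in when it is done.

Besides the shell and the picture viewer there is one more tool, called after "Request:" by a JSON object that holds its "method" and its "body", one argument or row to a line. servo_tool: Moves the arm, as the interface text tells. Its arguments: {"type":"object","properties":{"deltas":{"type":"array","items":{"type":"object","properties":{"dx":{"type":"number"},"dy":{"type":"number"},"dz":{"type":"number"},"ax":{"type":"number"},"ay":{"type":"number"},"az":{"type":"number"},"hand":{"type":"number"}}}},"newtons":{"type":"number"}},"required":["deltas"]}

```bash
ls; mkdir -p pics
python3 - <<'E'
from plant import r, eyes
import cv2, numpy as np
for n in ("side","top"):
    p,d=eyes.snapshot(n); cv2.imwrite(f"pics/{n}0.png",p[:,:,::-1]); np.save(f"pics/{n}0.npy",d)
    m=eyes.camera_model(n); print(n,{k:np.round(np.array(v),3).tolist() for k,v in m.items() if not isinstance(v,str)})
print(r.get_state())
E
```

```text
pics
side {'fx': 586.584, 'fy': 586.584, 'cx': 321.339, 'cy': 238.543, 'pose': [[0.867, 0.261, -0.425, 0.004], [-0.498, 0.492, -0.714, -1.084], [0.022, 0.831, 0.556, 0.866], [0.0, 0.0, 0.0, 1.0]]}
top {'fx': 515.722, 'fy': 515.722, 'cx': 315.848, 'cy': 240.456, 'pose': [[0.026, 0.982, -0.186, 0.41], [-1.0, 0.028, 0.008, -0.09], [0.013, 0.186, 0.982, 0.983], [0.0, 0.0, 0.0, 1.0]]}
{'clock': 0.1, 'q': array([-1.21322588,  0.68988488, -0.19454573,  1.56622794,  0.15732188,
        0.90248324, -0.21506005]), 'qd': array([-0.00020808, -0.00053115, -0.00199027, -0.00207553,  0.00115765,
        0.00019943, -0.00124524]), 'joint_torque': array([-2.06900295e-03, -5.28499997e+01, -1.27182785e+00, -1.53835952e+01,
       -5.27298474e-02,  1.94143780e-03,  4.11603594e-05]), 'tool_pos': array([0.19870487, 0.59202821, 0.26300358]), 'eef_rot': array([ 1.61105911e-01,  9.86936795e-01, -8.01199026e-04, -7.15190572e-05]), 'contact_force': array([ 0.47916815,  0.7995751 , -0.61419863]), 'moment': array([-0.03643208, -0.0094715 , -0.00326286]), 'opening': 0.9997059919767964}
```

View pictures.

View pics/top0.png

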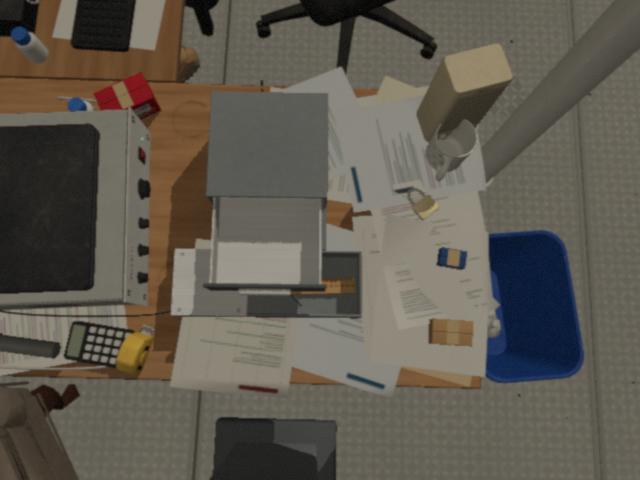

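View pics/side0.png

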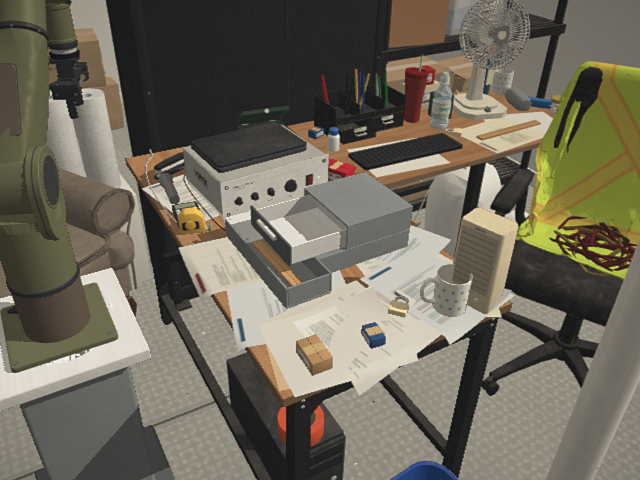

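```bash
cat > h.py <<'E'
import numpy as np, cv2
from plant import r, eyes
def cloud(n,d):
    m=eyes.camera_model(n); T=np.array(m["pose"]); v,u=np.mgrid[:480,:640]
    P=np.stack([(u-m["cx"])/m["fx"]*d,-(v-m["cy"])/m["fy"]*d,-d],-1)
    return P@T[:3,:3].T+T[:3,3]
def ray(n,u,v,z):
    m=eyes.camera_model(n); T=np.array(m["pose"])
    D=T[:3,:3]@np.array([(u-m["cx"])/m["fx"],-(v-m["cy"])/m["fy"],-1]); 
    return T[:3,3]+D*(z-T[2,3])/D[2]
def proj(n,p):
    m=eyes.camera_model(n); T=np.array(m["pose"]); c=T[:3,:3].T@(np.asarray(p)-T[:3,3])
    return m["cx"]+m["fx"]*c[0]/-c[2], m["cy"]-m["fy"]*c[1]/-c[2]
E
python3 - <<'E'
from h import *
print([k for k in eyes.camera_model("top")], eyes.camera_model("top").get("distortion"))
d=np.load("pics/top0.npy"); C=cloud("top",d); im=cv2.imread("pics/top0.png")
def rect(mask,nm):
    pts=C[mask]; x=pts[:,:2].astype(np.float32)*1000
    print(nm,len(pts),"z",np.percentile(pts[:,2],[5,50,95]).round(4),cv2.minAreaRect(x),)
box=lambda u0,u1,v0,v1:(lambda m:(m.__setitem__((slice(v0,v1),slice(u0,u1)),True),m)[1])(np.zeros((480,640),bool))
z=C[:,:,2]
rect(box(420,485,310,355)&(z>.028)&(z<.045),"carton")
rect(box(430,475,240,275)&(z>.02)&(z<.035),"small")
rect(box(190,345,85,210)&(z>.115)&(z<.135),"bay")
rect(box(160,375,245,325)&(z>.050)&(z<.064),"rim")
rect(box(195,340,190,300)&(z>.10)&(z<.114),"drawer sides")
rect(box(195,340,270,300)&(z>.112)&(z<.13),"front top")
rect(box(195,340,280,310)&(z>.095)&(z<.114),"lip")
rect(box(205,330,190,300)&(z>.055)&(z<.075),"dfloor")
hsv=cv2.cvtColor(im,cv2.COLOR_BGR2HSV)
rect(box(300,362,270,305)&(z<.03)&(hsv[:,:,1]>110),"ruler")
print("amp", C[110:300:40,20:150:30,2].round(3))
cv2.imwrite("pics/crop.png",cv2.resize(im[180:330,160:380],None,fx=3.6,fy=3.6,interpolation=cv2.INTER_CUBIC))
E
```

```text
['fx', 'fy', 'cx', 'cy', 'pose'] None
carton 1047 z [0.0312 0.0341 0.0371] ((427.6869812011719, -349.0561218261719), (75.57581329345703, 46.00401306152344), 87.63899230957031)
small 487 z [0.023  0.026  0.0289] ((566.4238891601562, -355.58905029296875), (50.33012390136719, 34.40377426147461), 82.63719940185547)
bay 12569 z [0.1225 0.1249 0.1275] ((744.0394897460938, -7.239601135253906), (196.7819061279297, 210.35537719726562), 0.8360795974731445)
rim 6774 z [0.0557 0.0597 0.0636] ((511.378662109375, -10.61981201171875), (130.28565979003906, 340.565185546875), 0.9527879953384399)
drawer sides 941 z [0.1026 0.1081 0.1132] ((564.94482421875, -10.501396179199219), (171.38360595703125, 208.04710388183594), 1.1662510633468628)
front top 662 z [0.1128 0.1162 0.119 ] ((489.4948425292969, -11.50665283203125), (18.67795181274414, 205.64295959472656), 1.2903151512145996)
lip 508 z [0.1024 0.1103 0.1135] ((492.2333068847656, -11.447853088378906), (26.185810089111328, 205.6343994140625), 1.355005145072937)
dfloor 9489 z [0.0586 0.063  0.0659] ((570.5614013671875, -8.840248107910156), (187.90089416503906, 224.83180236816406), 2.2131669521331787)
ruler 517 z [0.0115 0.0148 0.0173] ((507.8276062011719, -120.842041015625), (28.824613571166992, 101.701904296875), 1.6539243459701538)
amp [[-0.    -0.001  0.078  0.122  0.033]
 [ 0.148  0.149  0.147  0.126  0.07 ]
 [ 0.15   0.149  0.149  0.123  0.075]
 [ 0.151  0.983  0.148  0.124  0.051]
 [ 0.151  0.149  0.149  0.124  0.049]]
```

View pics/crop.png

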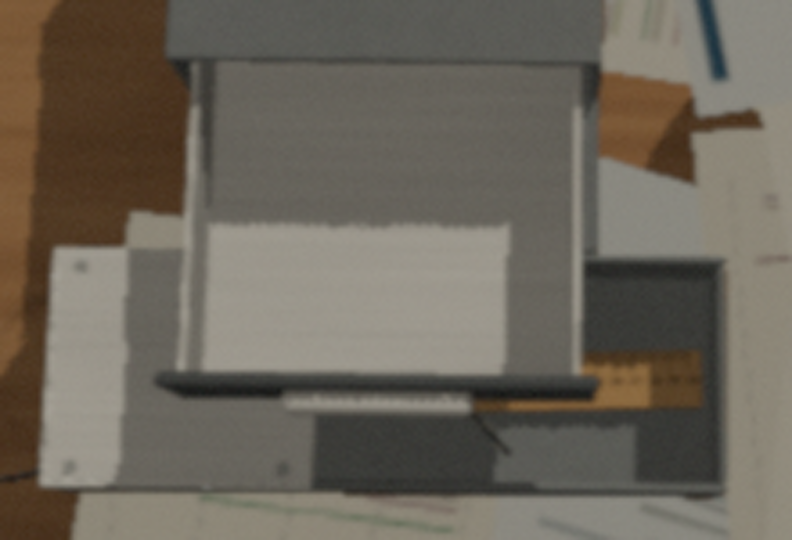

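```bash
cat >> h.py <<'E'
from scipy.spatial.transform import Rotation as Ro
def R_of(yaw,tilt=0):
    # tool z down, tool y (jaws) at world angle yaw [deg]; tilt deg about jaw axis: + raises -y side
    y=np.array([np.cos(np.radians(yaw)),np.sin(np.radians(yaw)),0]); z=np.array([0,0,-1.]); x=np.cross(y,z)
    return Ro.from_rotvec(-np.radians(tilt)*y)*Ro.from_matrix(np.stack([x,y,z],1))
def plan(wps):
    s=r.get_state(); p0=s["tool_pos"]; R0=Ro.from_quat(s["eef_rot"])
    print("t",round(s["clock"],2),"p",p0.round(4),"F",s["contact_force"].round(2),"open",round(s["opening"]*88.1,1))
    for p,yaw,tilt in wps:
        d=R0.inv().apply(np.array(p)-p0)/.06; a=(R0.inv()*R_of(yaw,tilt)).as_rotvec(degrees=True)/6
        print(p,"d",d.round(3),"a",a.round(3),"|d|mm",round(60*np.linalg.norm(d)))
E
python3 - <<'E'
from h import *
plan([((.48,.2,.27),35,0),((.4277,-.349,.16),-2.4,0)])
print(R_of(0).as_matrix().round(2))
E
```

```text
t 0.1 p [0.1987 0.592  0.263 ] F [ 0.48  0.8  -0.61] open 88.1
(0.48, 0.2, 0.27) d [-6.523 -4.704 -0.108] a [-1.400e-02  6.000e-03  6.076e+00] |d|mm 483
(0.4277, -0.349, 0.16) d [ -8.606 -13.653   1.74 ] a [-1.200e-02  1.100e-02  1.231e+01] |d|mm 974
[[ 0.  1.  0.]
 [ 1.  0.  0.]
 [ 0.  0. -1.]]
```

Request:
{"method": "servo_tool", "body": {
  "deltas": [
    {"dx": -6.52, "dy": -4.7, "dz": -0.11, "az": 6.08, "hand": 70},
    {"dx": -6.52, "dy": -4.7, "dz": -0.11, "az": 6.08, "hand": 70},
    {"dx": -6.52, "dy": -4.7, "dz": -0.11, "az": 6.08, "hand": 70},
    {"dx": -6.52, "dy": -4.7, "dz": -0.11, "az": 6.08, "hand": 70},
    {"dx": -6.52, "dy": -4.7, "dz": -0.11, "az": 6.08, "hand": 70},
    {"dx": -6.52, "dy": -4.7, "dz": -0.11, "az": 6.08, "hand": 70},
    {"dx": -6.52, "dy": -4.7, "dz": -0.11, "az": 6.08, "hand": 70},
    {"dx": -6.52, "dy": -4.7, "dz": -0.11, "az": 6.08, "hand": 70}
  ]
}}

```text
schema error: expected keys dx, dy, dz, ax, ay, az, hand
```

Run:
```python
from h import *
plan([((.4277,-.349,.18),-2.4,0)])
```

```text
t 0.1 p [0.1987 0.592  0.263 ] F [ 0.48  0.8  -0.61] open 88.1
(0.4277, -0.349, 0.18) d [ -8.606 -13.654   1.406] a [-1.200e-02  1.100e-02  1.231e+01] |d|mm 972
```

All keys are needed.

Request:
{"method": "servo_tool", "body": {
  "deltas": [
    {"dx": -6.52, "dy": -4.7, "dz": -0.11, "ax": 0, "ay": 0, "az": 6.08, "hand": 70},
    {"dx": -6.52, "dy": -4.7, "dz": -0.11, "ax": 0, "ay": 0, "az": 6.08, "hand": 70},
    {"dx": -6.52, "dy": -4.7, "dz": -0.11, "ax": 0, "ay": 0, "az": 6.08, "hand": 70},
    {"dx": -6.52, "dy": -4.7, "dz": -0.11, "ax": 0, "ay": 0, "az": 6.08, "hand": 70},
    {"dx": -6.52, "dy": -4.7, "dz": -0.11, "ax": 0, "ay": 0, "az": 6.08, "hand": 70},
    {"dx": -6.52, "dy": -4.7, "dz": -0.11, "ax": 0, "ay": 0, "az": 6.08, "hand": 70},
    {"dx": -6.52, "dy": -4.7, "dz": -0.11, "ax": 0, "ay": 0, "az": 6.08, "hand": 70},
    {"dx": -6.52, "dy": -4.7, "dz": -0.11, "ax": 0, "ay": 0, "az": 6.08, "hand": 70}
  ]
}}

```text
clock: 1.1
tool_pos: [0.4813, 0.1977, 0.2702]
eef_rot: [0.463, 0.886, -0.0, 0.0]
contact_force: [0.3, 0.9, 0.0]
opening: 0.795
```

Run:
```python
from h import *
plan([((.4277,-.349,.18),-2.4,0)])
```

```text
t 1.1 p [0.4813 0.1977 0.2702] F [0.26 0.87 0.03] open 70.0
(0.4277, -0.349, 0.18) d [-6.97  -5.933  1.512] a [-3.000e-03  9.000e-03  6.201e+00] |d|mm 557
```

Request:
{"method": "servo_tool", "body": {
  "deltas": [
    {"dx": -6.97, "dy": -5.93, "dz": 1.51, "ax": 0, "ay": 0, "az": 6.2, "hand": 70},
    {"dx": -6.97, "dy": -5.93, "dz": 1.51, "ax": 0, "ay": 0, "az": 6.2, "hand": 70},
    {"dx": -6.97, "dy": -5.93, "dz": 1.51, "ax": 0, "ay": 0, "az": 6.2, "hand": 70},
    {"dx": -6.97, "dy": -5.93, "dz": 1.51, "ax": 0, "ay": 0, "az": 6.2, "hand": 70},
    {"dx": -6.97, "dy": -5.93, "dz": 1.51, "ax": 0, "ay": 0, "az": 6.2, "hand": 70},
    {"dx": -6.97, "dy": -5.93, "dz": 1.51, "ax": 0, "ay": 0, "az": 6.2, "hand": 70},
    {"dx": -6.97, "dy": -5.93, "dz": 1.51, "ax": 0, "ay": 0, "az": 6.2, "hand": 70},
    {"dx": -6.97, "dy": -5.93, "dz": 1.51, "ax": 0, "ay": 0, "az": 6.2, "hand": 70},
    {"dx": -6.97, "dy": -5.93, "dz": 1.51, "ax": 0, "ay": 0, "az": 6.2, "hand": 70},
    {"dx": -6.97, "dy": -5.93, "dz": 1.51, "ax": 0, "ay": 0, "az": 6.2, "hand": 70}
  ]
}}

```text
clock: 2.35
tool_pos: [0.4256, -0.3514, 0.1788]
eef_rot: [0.724, 0.69, -0.002, 0.0]
contact_force: [-0.2, 0.4, -0.2]
opening: 0.794
```

Run:
```python
from h import *
plan([((.4277,-.349,.031),-2.4,0)])
p,d=eyes.snapshot("side"); cv2.imwrite("pics/side1.png",p[:,:,::-1])
```

```text
t 2.35 p [ 0.4256 -0.3514  0.1788] F [-0.22  0.38 -0.19] open 69.9
(0.4277, -0.349, 0.031) d [0.049 0.037 2.463] a [-0.014  0.027 -0.057] |d|mm 148
```

View pics/side1.png

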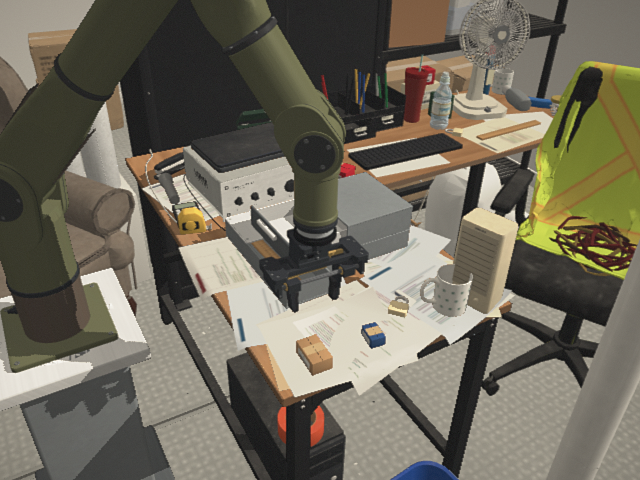

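Request:
{"method": "servo_tool", "body": {
  "deltas": [
    {"dx": 0.05, "dy": 0.037, "dz": 1.2, "ax": -0.014, "ay": 0.027, "az": -0.057, "hand": 70},
    {"dx": 0.05, "dy": 0.037, "dz": 2.0, "ax": -0.014, "ay": 0.027, "az": -0.057, "hand": 70},
    {"dx": 0.05, "dy": 0.037, "dz": 2.46, "ax": -0.014, "ay": 0.027, "az": -0.057, "hand": 70},
    {"dx": 0.05, "dy": 0.037, "dz": 2.46, "ax": -0.014, "ay": 0.027, "az": -0.057, "hand": 70}
  ]
}}

```text
clock: 2.9
tool_pos: [0.4301, -0.34, 0.0305]
eef_rot: [0.718, 0.696, 0.002, -0.003]
contact_force: [0.7, 0.1, 0.1]
opening: 0.791
```

Request:
{"method": "servo_tool", "body": {
  "deltas": [
    {"dx": 0, "dy": 0, "dz": 0, "ax": 0, "ay": 0, "az": 0, "hand": 70},
    {"dx": 0, "dy": 0, "dz": 0, "ax": 0, "ay": 0, "az": 0, "hand": 70}
  ]
}}

```text
clock: 3.15
tool_pos: [0.4315, -0.3432, 0.0337]
eef_rot: [0.719, 0.696, 0.002, 0.001]
contact_force: [0.7, 0.2, -0.0]
opening: 0.791
```

Run:
```python
from h import *
plan([((.4277,-.349,.031),-2.4,0)])
```

```text
t 3.15 p [ 0.4315 -0.3432  0.0337] F [ 0.7   0.17 -0.03] open 69.7
(0.4277, -0.349, 0.031) d [-0.099 -0.06   0.045] a [ 0.037 -0.015  0.09 ] |d|mm 7
```

Request:
{"method": "servo_tool", "body": {
  "newtons": 25,
  "deltas": [
    {"dx": -0.1, "dy": -0.06, "dz": 0.045, "ax": 0, "ay": 0, "az": 0.09, "hand": 70},
    {"dx": -0.1, "dy": -0.06, "dz": 0.045, "ax": 0, "ay": 0, "az": 0.09, "hand": 70},
    {"dx": -0.1, "dy": -0.06, "dz": 0.045, "ax": 0, "ay": 0, "az": 0.09, "hand": 30},
    {"dx": -0.1, "dy": -0.06, "dz": 0.045, "ax": 0, "ay": 0, "az": 0.09, "hand": 30},
    {"dx": -0.1, "dy": -0.06, "dz": 0.045, "ax": 0, "ay": 0, "az": 0.09, "hand": 30},
    {"dx": -0.1, "dy": -0.06, "dz": 0.045, "ax": 0, "ay": 0, "az": 0.09, "hand": 30}
  ]
}}

```text
clock: 3.9
tool_pos: [0.4273, -0.3488, 0.0294]
eef_rot: [0.722, 0.692, 0.002, -0.0]
contact_force: [1.9, -0.5, 0.4]
opening: 0.524
```

Run:
```python
from h import *
plan([((.43,-.349,.18),-2.4,0)])
O=np.array([506.5,-10.8])/1000; a=np.radians(.95); X=np.array([np.cos(a),np.sin(a)])
print("place", O+X*.046)
```

```text
t 3.9 p [ 0.4273 -0.3488  0.0294] F [ 1.92 -0.55  0.39] open 46.2
(0.43, -0.349, 0.18) d [ 0.005  0.051 -2.51 ] a [ 0.024 -0.026 -0.001] |d|mm 151
place [ 0.55249368 -0.01003733]
```

Run:
```python
from h import *
plan([((.43,-.349,.23),-2.4,0),((.5525,-.010,.23),.95,0)])
```

```text
t 3.9 p [ 0.4273 -0.3488  0.0294] F [ 1.92 -0.55  0.39] open 46.2
(0.43, -0.349, 0.23) d [ 0.007  0.053 -3.343] a [ 0.024 -0.026 -0.001] |d|mm 201
(0.5525, -0.01, 0.23) d [ 5.738  1.856 -3.323] a [ 0.025 -0.025 -0.559] |d|mm 413
```

Request:
{"method": "servo_tool", "body": {
  "deltas": [
    {"dx": 0, "dy": 0, "dz": -0.8, "ax": 0, "ay": 0, "az": 0, "hand": 30},
    {"dx": 0, "dy": 0, "dz": -1.7, "ax": 0, "ay": 0, "az": 0, "hand": 30},
    {"dx": 0, "dy": 0, "dz": -2.6, "ax": 0, "ay": 0, "az": 0, "hand": 30},
    {"dx": 0.8, "dy": 0.3, "dz": -3.3, "ax": 0, "ay": 0, "az": 0, "hand": 30},
    {"dx": 1.7, "dy": 0.6, "dz": -3.3, "ax": 0, "ay": 0, "az": -0.1, "hand": 30},
    {"dx": 2.6, "dy": 0.9, "dz": -3.3, "ax": 0, "ay": 0, "az": -0.2, "hand": 30},
    {"dx": 3.5, "dy": 1.2, "dz": -3.3, "ax": 0, "ay": 0, "az": -0.4, "hand": 30},
    {"dx": 4.4, "dy": 1.5, "dz": -3.3, "ax": 0, "ay": 0, "az": -0.5, "hand": 30},
    {"dx": 5.2, "dy": 1.7, "dz": -3.3, "ax": 0, "ay": 0, "az": -0.56, "hand": 30},
    {"dx": 5.74, "dy": 1.86, "dz": -3.3, "ax": 0, "ay": 0, "az": -0.56, "hand": 30}
  ]
}}

```text
clock: 5.15
tool_pos: [0.5517, -0.0069, 0.2278]
eef_rot: [0.7, 0.714, 0.001, -0.002]
contact_force: [0.6, -0.8, -3.5]
opening: 0.519
```

Request:
{"method": "servo_tool", "body": {
  "deltas": [
    {"dx": 0, "dy": 0, "dz": 0, "ax": 0, "ay": 0, "az": 0, "hand": 30},
    {"dx": 0, "dy": 0, "dz": 0, "ax": 0, "ay": 0, "az": 0, "hand": 30},
    {"dx": 0, "dy": 0, "dz": 0, "ax": 0, "ay": 0, "az": 0, "hand": 30}
  ]
}}

```text
clock: 5.52
tool_pos: [0.5517, -0.0118, 0.2283]
eef_rot: [0.702, 0.712, 0.001, -0.001]
contact_force: [-0.1, -0.2, -2.7]
opening: 0.517
```

Run:
```python
from h import *
plan([((.5525,-.010,.096),.95,0)])
for n in ("side","top"):
    p,d=eyes.snapshot(n); cv2.imwrite(f"pics/{n}2.png",p[:,:,::-1])
```

```text
t 5.53 p [ 0.5517 -0.0118  0.2283] F [-0.09 -0.17 -2.69] open 45.6
(0.5525, -0.01, 0.096) d [0.026 0.013 2.205] a [ 0.003 -0.017 -0.028] |d|mm 132
```

View pics/side2.png

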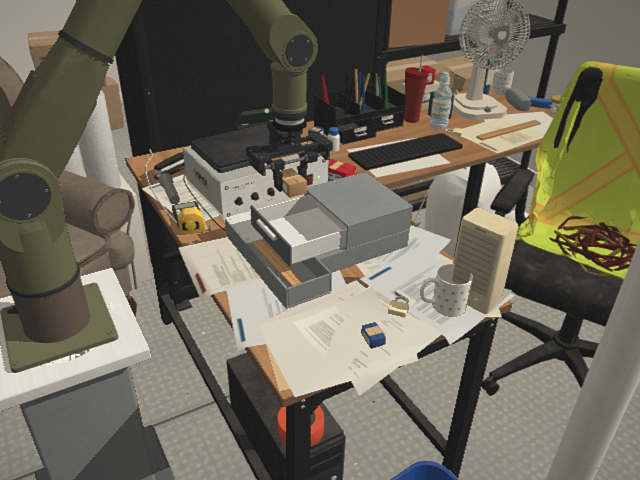

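Request:
{"method": "servo_tool", "body": {
  "deltas": [
    {"dx": 0, "dy": 0.01, "dz": 0.6, "ax": 0, "ay": 0, "az": 0, "hand": 30},
    {"dx": 0, "dy": 0.01, "dz": 1.2, "ax": 0, "ay": 0, "az": 0, "hand": 30},
    {"dx": 0, "dy": 0.01, "dz": 1.7, "ax": 0, "ay": 0, "az": 0, "hand": 30},
    {"dx": 0, "dy": 0.01, "dz": 2.1, "ax": 0, "ay": 0, "az": 0, "hand": 30},
    {"dx": 0, "dy": 0.01, "dz": 2.15, "ax": 0, "ay": 0, "az": 0, "hand": 30},
    {"dx": 0, "dy": 0.01, "dz": 2.15, "ax": 0, "ay": 0, "az": 0, "hand": 30}
  ]
}}

```text
clock: 6.38
tool_pos: [0.5537, -0.0101, 0.1001]
eef_rot: [0.702, 0.713, 0.002, -0.0]
contact_force: [-0.2, -0.1, -2.4]
opening: 0.521
```

Run:
```python
from h import *
plan([((.5525,-.010,.094),.95,0)])
```

```text
t 6.38 p [ 0.5537 -0.0101  0.1001] F [-0.24 -0.05 -2.45] open 45.9
(0.5525, -0.01, 0.094) d [ 0.002 -0.019  0.101] a [ 0.023 -0.026 -0.01 ] |d|mm 6
```

Request:
{"method": "servo_tool", "body": {
  "deltas": [
    {"dx": 0, "dy": -0.02, "dz": 0.07, "ax": 0, "ay": 0, "az": 0, "hand": 30},
    {"dx": 0, "dy": -0.02, "dz": 0.09, "ax": 0, "ay": 0, "az": 0, "hand": 30},
    {"dx": 0, "dy": -0.02, "dz": 0.1, "ax": 0, "ay": 0, "az": 0, "hand": 30},
    {"dx": 0, "dy": -0.02, "dz": 0.1, "ax": 0, "ay": 0, "az": 0, "hand": 30}
  ]
}}

```text
clock: 6.88
tool_pos: [0.5522, -0.0096, 0.0937]
eef_rot: [0.701, 0.713, 0.002, -0.0]
contact_force: [0.4, 0.2, -3.5]
opening: 0.524
```

Request:
{"method": "servo_tool", "body": {
  "deltas": [
    {"dx": 0, "dy": 0, "dz": 0.03, "ax": 0, "ay": 0, "az": 0, "hand": 30},
    {"dx": 0, "dy": 0, "dz": 0.03, "ax": 0, "ay": 0, "az": 0, "hand": 30},
    {"dx": 0, "dy": 0, "dz": 0.03, "ax": 0, "ay": 0, "az": 0, "hand": 30}
  ]
}}

```text
clock: 7.25
tool_pos: [0.5527, -0.0096, 0.0924]
eef_rot: [0.701, 0.713, 0.002, 0.0]
contact_force: [0.7, -0.9, 6.3]
opening: 0.516
```

Contact with the drawer floor. Release and lift.

Request:
{"method": "servo_tool", "body": {
  "deltas": [
    {"dx": 0, "dy": 0, "dz": -0.01, "ax": 0, "ay": 0, "az": 0, "hand": 56},
    {"dx": 0, "dy": 0, "dz": -0.01, "ax": 0, "ay": 0, "az": 0, "hand": 56},
    {"dx": 0, "dy": 0, "dz": -0.01, "ax": 0, "ay": 0, "az": 0, "hand": 56},
    {"dx": 0, "dy": 0, "dz": -0.4, "ax": 0, "ay": 0, "az": 0, "hand": 56},
    {"dx": 0, "dy": 0, "dz": -1.0, "ax": 0, "ay": 0, "az": 0, "hand": 56},
    {"dx": 0, "dy": 0, "dz": -1.8, "ax": 0, "ay": 0, "az": 0, "hand": 40},
    {"dx": 0, "dy": -1.0, "dz": -2.2, "ax": 0, "ay": 0, "az": 0, "hand": 20},
    {"dx": 0, "dy": -2.0, "dz": -2.2, "ax": 0, "ay": 0, "az": 0, "hand": 0},
    {"dx": 0, "dy": -2.6, "dz": -2.0, "ax": 0, "ay": 0, "az": 0, "hand": 0},
    {"dx": 0, "dy": -2.6, "dz": -2.0, "ax": 0, "ay": 0, "az": 0, "hand": 0}
  ]
}}

```text
clock: 8.5
tool_pos: [0.3921, -0.0128, 0.2112]
eef_rot: [0.701, 0.713, -0.0, -0.002]
contact_force: [-0.1, -0.1, 0.1]
opening: 0.092
```

Run:
```python
from h import *
for n in ("side","top"):
    p,d=eyes.snapshot(n); cv2.imwrite(f"pics/{n}3.png",p[:,:,::-1])
O=np.array([506.5,-10.8])/1000; a=np.radians(.95); X=np.array([np.cos(a),np.sin(a)])
f=lambda x,z:(*(O+X*x),z)
plan([(f(-.055,.115),.95,0),(f(.104,.115),.95,0)])
```

```text
t 8.6 p [ 0.3968 -0.0124  0.2116] F [ 0.35 -0.92  0.04] open 0.8
(np.float64(0.4515075600503859), np.float64(-0.011711892750323364), 0.115) d [-0.007  0.906  1.613] a [ 0.029 -0.028 -0.003] |d|mm 111
(np.float64(0.6104857046319975), np.float64(-0.009075693708479458), 0.115) d [-0.007  3.556  1.621] a [ 0.029 -0.028 -0.003] |d|mm 235
```

View pics/side3.png

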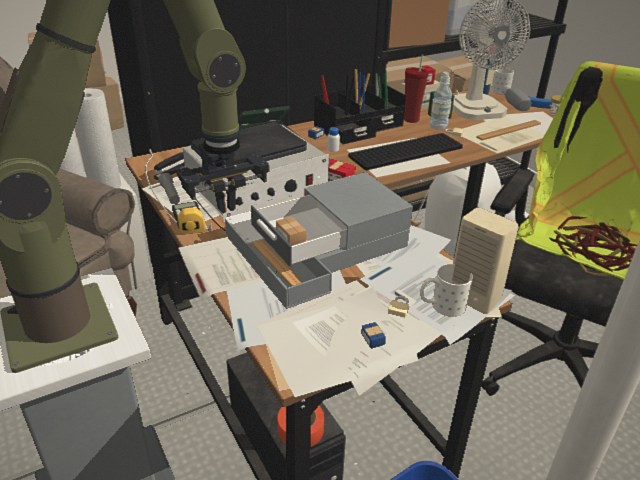

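View pics/top3.png

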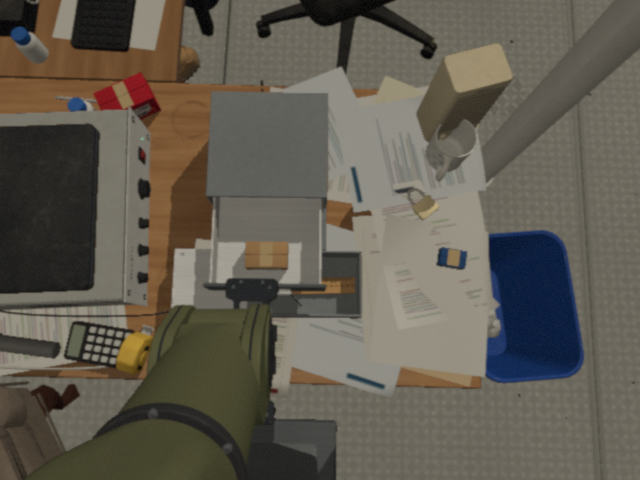

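Request:
{"method": "servo_tool", "body": {
  "deltas": [
    {"dx": 0, "dy": 0.3, "dz": 0.8, "ax": 0, "ay": 0, "az": 0, "hand": 0},
    {"dx": 0, "dy": 0.5, "dz": 1.6, "ax": 0, "ay": 0, "az": 0, "hand": 0},
    {"dx": 0, "dy": 0.7, "dz": 1.6, "ax": 0, "ay": 0, "az": 0, "hand": 0},
    {"dx": 0, "dy": 0.9, "dz": 1.6, "ax": 0, "ay": 0, "az": 0, "hand": 0},
    {"dx": 0, "dy": 1.05, "dz": 1.6, "ax": 0, "ay": 0, "az": 0, "hand": 0},
    {"dx": 0, "dy": 1.25, "dz": 1.6, "ax": 0, "ay": 0, "az": 0, "hand": 0},
    {"dx": 0, "dy": 1.45, "dz": 1.6, "ax": 0, "ay": 0, "az": 0, "hand": 0},
    {"dx": 0, "dy": 1.65, "dz": 1.6, "ax": 0, "ay": 0, "az": 0, "hand": 0},
    {"dx": 0, "dy": 1.85, "dz": 1.6, "ax": 0, "ay": 0, "az": 0, "hand": 0}
  ]
}}

```text
clock: 9.72
tool_pos: [0.5077, -0.0104, 0.1157]
eef_rot: [0.701, 0.713, 0.002, -0.0]
contact_force: [-0.9, -0.4, 0.8]
opening: 0.008
```

Request:
{"method": "servo_tool", "body": {
  "deltas": [
    {"dx": 0, "dy": 0.18, "dz": 0, "ax": 0, "ay": 0, "az": 0, "hand": 0},
    {"dx": 0, "dy": 0.36, "dz": 0, "ax": 0, "ay": 0, "az": 0, "hand": 0},
    {"dx": 0, "dy": 0.54, "dz": 0, "ax": 0, "ay": 0, "az": 0, "hand": 0},
    {"dx": 0, "dy": 0.72, "dz": 0, "ax": 0, "ay": 0, "az": 0, "hand": 0},
    {"dx": 0, "dy": 0.9, "dz": 0, "ax": 0, "ay": 0, "az": 0, "hand": 0},
    {"dx": 0, "dy": 1.08, "dz": 0, "ax": 0, "ay": 0, "az": 0, "hand": 0},
    {"dx": 0, "dy": 1.24, "dz": 0, "ax": 0, "ay": 0, "az": 0, "hand": 0},
    {"dx": 0, "dy": 1.38, "dz": 0, "ax": 0, "ay": 0, "az": 0, "hand": 0},
    {"dx": 0, "dy": 1.4, "dz": 0, "ax": 0, "ay": 0, "az": 0, "hand": 0}
  ]
}}

```text
clock: 10.85
tool_pos: [0.5923, -0.0091, 0.1159]
eef_rot: [0.701, 0.713, 0.002, 0.0]
contact_force: [-0.1, 0.2, -0.1]
opening: 0.004
```

Run:
```python
from h import *
for n in ("side","top"):
    p,d=eyes.snapshot(n); cv2.imwrite(f"pics/{n}4.png",p[:,:,::-1])
O=np.array([506.5,-10.8])/1000; a=np.radians(.95); X=np.array([np.cos(a),np.sin(a)])
f=lambda x,z:(*(O+X*x),z)
plan([(f(.104,.115),.95,0)])
```

```text
t 10.95 p [ 0.5916 -0.0091  0.1159] F [-0.01  0.49  1.09] open 0.5
(np.float64(0.6104857046319975), np.float64(-0.009075693708479458), 0.115) d [-0.004  0.315  0.016] a [ 0.027 -0.026 -0.003] |d|mm 19
```

View pics/side4.png

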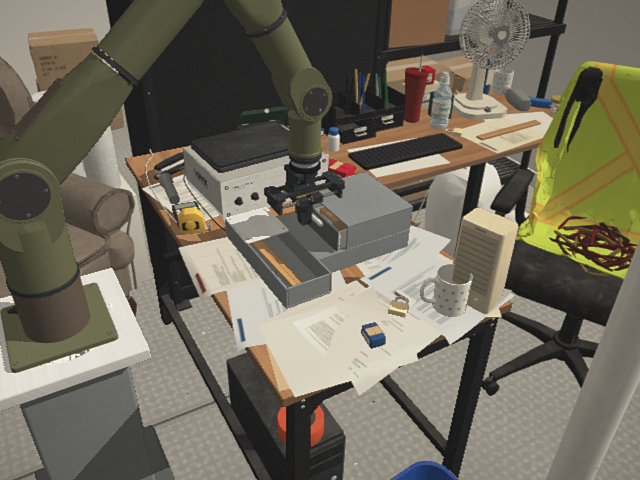

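Drawer nearly shut (about 20 mm to go at (325,220)), carton inside. Push on to the stop.

Request:
{"method": "servo_tool", "body": {
  "deltas": [
    {"dx": 0, "dy": 0.1, "dz": 0, "ax": 0, "ay": 0, "az": 0, "hand": 0},
    {"dx": 0, "dy": 0.2, "dz": 0, "ax": 0, "ay": 0, "az": 0, "hand": 0},
    {"dx": 0, "dy": 0.28, "dz": 0, "ax": 0, "ay": 0, "az": 0, "hand": 0},
    {"dx": 0, "dy": 0.33, "dz": 0, "ax": 0, "ay": 0, "az": 0, "hand": 0},
    {"dx": 0, "dy": 0.34, "dz": 0, "ax": 0, "ay": 0, "az": 0, "hand": 0}
  ]
}}

```text
clock: 11.58
tool_pos: [0.6117, -0.0088, 0.1158]
eef_rot: [0.701, 0.713, 0.002, -0.0]
contact_force: [-1.1, -0.4, 1.0]
opening: 0.003
```

Request:
{"method": "servo_tool", "body": {
  "deltas": [
    {"dx": 0, "dy": 0.04, "dz": 0, "ax": 0, "ay": 0, "az": 0, "hand": 0},
    {"dx": 0, "dy": 0.08, "dz": 0, "ax": 0, "ay": 0, "az": 0, "hand": 0},
    {"dx": 0, "dy": 0.08, "dz": 0, "ax": 0, "ay": 0, "az": 0, "hand": 0}
  ]
}}

```text
clock: 11.95
tool_pos: [0.6139, -0.0088, 0.1157]
eef_rot: [0.701, 0.713, -0.0, -0.002]
contact_force: [-7.1, -0.9, 5.0]
opening: 0.006
```

Request:
{"method": "servo_tool", "body": {
  "deltas": [
    {"dx": 0, "dy": 0.03, "dz": 0, "ax": 0, "ay": 0, "az": 0, "hand": 0},
    {"dx": 0, "dy": 0.03, "dz": 0, "ax": 0, "ay": 0, "az": 0, "hand": 0}
  ]
}}

```text
clock: 12.2
tool_pos: [0.6141, -0.0088, 0.1158]
eef_rot: [0.701, 0.713, -0.002, -0.003]
contact_force: [-9.8, -0.2, 8.3]
opening: 0.004
```

Request:
{"method": "servo_tool", "body": {
  "deltas": [
    {"dx": 0, "dy": -0.4, "dz": 0, "ax": 0, "ay": 0, "az": 0, "hand": 0},
    {"dx": 0, "dy": -1.2, "dz": -0.3, "ax": 0, "ay": 0, "az": 0, "hand": 30},
    {"dx": 0, "dy": -2.0, "dz": -1.0, "ax": 0, "ay": 0, "az": 0, "hand": 50},
    {"dx": 0, "dy": -2.8, "dz": -1.6, "ax": 0, "ay": 0, "az": 0, "hand": 50},
    {"dx": 0, "dy": -3.6, "dz": -1.6, "ax": 0, "ay": 0, "az": 0, "hand": 50},
    {"dx": 0, "dy": -3.6, "dz": -1.6, "ax": 0, "ay": 0, "az": 0, "hand": 50},
    {"dx": 0, "dy": -3.6, "dz": -1.6, "ax": 0, "ay": 0, "az": 0, "hand": 50}
  ]
}}

```text
clock: 13.08
tool_pos: [0.4037, -0.0122, 0.2118]
eef_rot: [0.701, 0.713, 0.003, 0.001]
contact_force: [0.4, -0.4, -0.0]
opening: 0.568
```

Run:
```python
from h import *
for n in ("side","top"):
    p,d=eyes.snapshot(n); cv2.imwrite(f"pics/{n}5.png",p[:,:,::-1]); np.save(f"pics/{n}5.npy",d)
im=cv2.imread("pics/top5.png"); C=cloud("top",d); z=C[:,:,2]
hsv=cv2.cvtColor(im,cv2.COLOR_BGR2HSV)
m=np.zeros((480,640),bool); m[250:310,240:362]=True
m&=(z<.03)&(hsv[:,:,1]>100)
P=C[m]; print(len(P),P[:,2].mean(), cv2.minAreaRect((P[:,:2]*1000).astype(np.float32)))
cv2.imwrite("pics/crop5.png",cv2.resize(im[180:330,160:380],None,fx=3.6,fy=3.6,interpolation=cv2.INTER_CUBIC))
m=np.zeros((480,640),bool); m[180:260,195:340]=True
m&=(z>.095)&(z<.118); P=C[m]; print("front",len(P),cv2.minAreaRect((P[:,:2]*1000).astype(np.float32)))
plan([])
```

```text
1245 0.014739731088166246 ((507.1958923339844, -95.96319580078125), (30.15444564819336, 153.43392944335938), 2.5265979766845703)
front 1046 ((638.2101440429688, -8.882400512695312), (24.060836791992188, 207.8177032470703), 0.8397117853164673)
t 13.18 p [ 0.4039 -0.0122  0.2114] F [ 0.47 -0.58 -0.42] open 50.1
```

View pics/crop5.png

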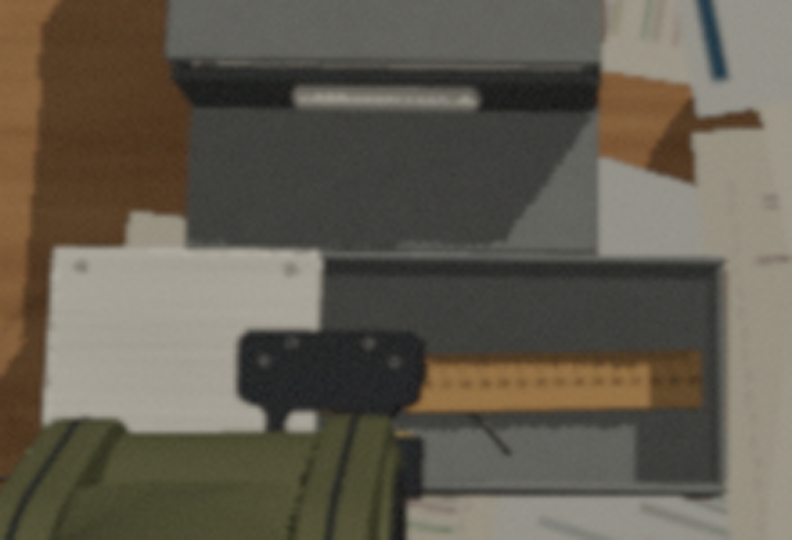

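View pics/side5.png

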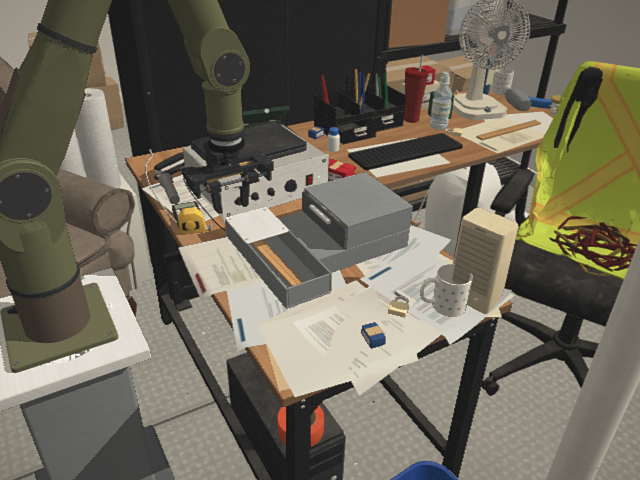

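Run:
```python
from h import *
im=cv2.imread("pics/top5.png"); d=np.load("pics/top5.npy"); C=cloud("top",d); hsv=cv2.cvtColor(im,cv2.COLOR_BGR2HSV)
m=np.zeros((480,640),bool); m[270:300,280:362]=True
m&=(C[:,:,2]<.03)&(hsv[:,:,1]>100)
P=C[m][:,:2]*1000
for lo in range(-170,-55,15):
    q=P[(P[:,1]>=lo)&(P[:,1]<lo+15)]; print(lo+7.5, len(q), q[:,0].min().round(1) if len(q) else 0, q[:,0].max().round(1) if len(q) else 0)
plan([((.5075,-.088,.16),1.8,0),((.5075,-.088,.06),1.8,0)])
```

```text
-162.5 126 496.5 525.3
-147.5 123 494.6 523.1
-132.5 128 493.8 522.5
-117.5 128 493.3 522.2
-102.5 128 493.0 521.7
-87.5 126 492.5 521.2
-72.5 129 490.9 520.8
-57.5 131 490.3 520.5
t 13.18 p [ 0.4039 -0.0122  0.2114] F [ 0.47 -0.58 -0.42] open 50.1
(0.5075, -0.088, 0.16) d [-1.294  1.702  0.861] a [ 0.04  -0.029 -0.144] |d|mm 138
(0.5075, -0.088, 0.06) d [-1.299  1.695  2.527] a [ 0.04  -0.029 -0.144] |d|mm 199
```

Request:
{"method": "servo_tool", "body": {
  "deltas": [
    {"dx": -0.5, "dy": 0.6, "dz": 0.3, "ax": 0, "ay": 0, "az": -0.1, "hand": 54},
    {"dx": -0.9, "dy": 1.2, "dz": 0.6, "ax": 0, "ay": 0, "az": -0.25, "hand": 54},
    {"dx": -1.3, "dy": 1.7, "dz": 0.9, "ax": 0.04, "ay": -0.03, "az": -0.25, "hand": 54},
    {"dx": -1.3, "dy": 1.69, "dz": 1.5, "ax": 0.04, "ay": -0.03, "az": -0.25, "hand": 54},
    {"dx": -1.3, "dy": 1.69, "dz": 2.0, "ax": 0.04, "ay": -0.03, "az": -0.25, "hand": 54},
    {"dx": -1.3, "dy": 1.69, "dz": 2.3, "ax": 0.04, "ay": -0.03, "az": -0.25, "hand": 54},
    {"dx": -1.3, "dy": 1.69, "dz": 2.3, "ax": 0.04, "ay": -0.03, "az": -0.25, "hand": 54},
    {"dx": -1.3, "dy": 1.69, "dz": 2.3, "ax": 0.04, "ay": -0.03, "az": -0.25, "hand": 54}
  ]
}}

```text
clock: 14.18
tool_pos: [0.5057, -0.0885, 0.0737]
eef_rot: [0.692, 0.722, -0.001, -0.0]
contact_force: [-1.0, 0.6, -0.0]
opening: 0.613
```

Run:
```python
from h import *
plan([((.507,-.088,.0325),2.4,0)])
p,d=eyes.snapshot("side"); cv2.imwrite("pics/side6.png",p[:,:,::-1])
cv2.imwrite("pics/crop6.png",cv2.resize(p[170:320,200:420,::-1],None,fx=3.6,fy=3.6,interpolation=cv2.INTER_CUBIC))
```

```text
t 14.18 p [ 0.5057 -0.0885  0.0737] F [-1.    0.62 -0.04] open 54.0
(0.507, -0.088, 0.0325) d [0.007 0.024 0.686] a [-0.013  0.005  0.005] |d|mm 41
```

View pics/crop6.png

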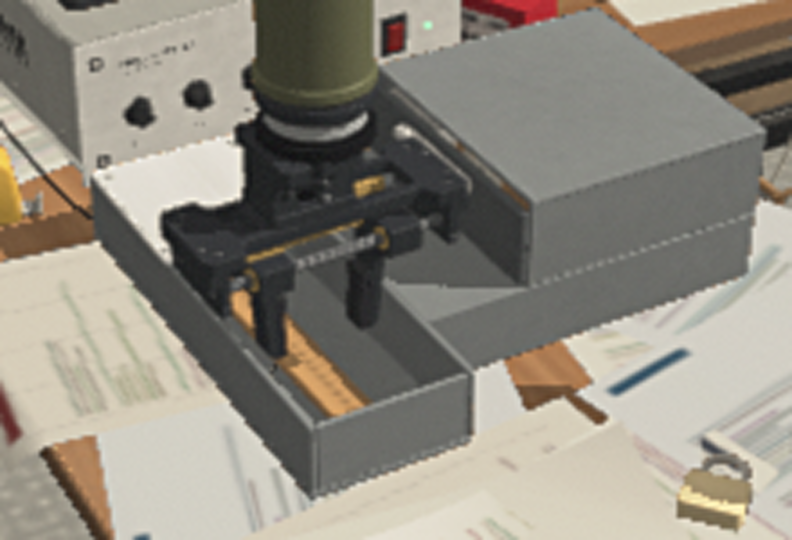

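Request:
{"method": "servo_tool", "body": {
  "deltas": [
    {"dx": 0.007, "dy": 0.02, "dz": 0.3, "ax": 0, "ay": 0, "az": 0, "hand": 54},
    {"dx": 0.007, "dy": 0.02, "dz": 0.5, "ax": 0, "ay": 0, "az": 0, "hand": 54},
    {"dx": 0.007, "dy": 0.02, "dz": 0.64, "ax": 0, "ay": 0, "az": 0, "hand": 54},
    {"dx": 0.007, "dy": 0.02, "dz": 0.64, "ax": 0, "ay": 0, "az": 0, "hand": 54},
    {"dx": 0.007, "dy": 0.02, "dz": 0.64, "ax": 0, "ay": 0, "az": 0, "hand": 54}
  ]
}}

```text
clock: 14.85
tool_pos: [0.5059, -0.088, 0.0351]
eef_rot: [0.692, 0.722, -0.001, -0.001]
contact_force: [-0.4, -0.1, -0.8]
opening: 0.615
```

Run:
```python
from h import *
plan([((.507,-.088,.0325),2.4,0)])
```

```text
t 14.85 p [ 0.5059 -0.088   0.0351] F [-0.42 -0.12 -0.79] open 54.2
(0.507, -0.088, 0.0325) d [-0.001  0.019  0.043] a [-0.024  0.004  0.005] |d|mm 3
```

Request:
{"method": "servo_tool", "body": {
  "newtons": 40,
  "deltas": [
    {"dx": 0, "dy": 0.02, "dz": 0.045, "ax": 0, "ay": 0, "az": 0, "hand": 54},
    {"dx": 0, "dy": 0.02, "dz": 0.045, "ax": 0, "ay": 0, "az": 0, "hand": 54},
    {"dx": 0, "dy": 0.02, "dz": 0.045, "ax": 0, "ay": 0, "az": 0, "hand": 35},
    {"dx": 0, "dy": 0.02, "dz": 0.045, "ax": 0, "ay": 0, "az": 0, "hand": 15},
    {"dx": 0, "dy": 0.02, "dz": 0.045, "ax": 0, "ay": 0, "az": 0, "hand": 15},
    {"dx": 0, "dy": 0.02, "dz": 0.045, "ax": 0, "ay": 0, "az": 0, "hand": 15},
    {"dx": 0, "dy": 0.02, "dz": 0.045, "ax": 0, "ay": 0, "az": 0, "hand": 15}
  ]
}}

```text
clock: 15.72
tool_pos: [0.5071, -0.0878, 0.0324]
eef_rot: [0.692, 0.722, -0.001, -0.001]
contact_force: [0.4, 0.5, 1.2]
opening: 0.332
```

```bash
cat >> h.py <<'E'
def tp(a,pull=0,lift=0,yaw=2.4,dx=0,dy=0):
    A=np.radians(a); w=np.radians(yaw); hd=np.array([np.sin(w),-np.cos(w),0]); k=np.array([0,0,1.])
    G0=np.array([.5071,-.0878,.006]); tail=G0-.225*hd
    u=hd*np.cos(A)+k*np.sin(A); n=-hd*np.sin(A)+k*np.cos(A)
    return tuple((tail+(.225+pull)*u+.0264*n+lift*k+np.array([dx,dy,0])).round(4)),yaw,a
E
python3 - <<'E'
from h import *
plan([tp(4,0,.003),tp(8,0,.003),tp(11,0,.003),tp(13,0,.003)])
E
```

```text
t 15.72 p [ 0.5071 -0.0878  0.0324] F [0.43 0.53 1.24] open 29.3
(np.float64(0.507), np.float64(-0.0854), np.float64(0.051)) d [ 0.041 -0.001 -0.31 ] a [-0.021 -0.664  0.006] |d|mm 19
(np.float64(0.5069), np.float64(-0.0819), np.float64(0.0665)) d [ 0.099 -0.001 -0.568] a [-0.021 -1.33   0.007] |d|mm 35
(np.float64(0.5067), np.float64(-0.0786), np.float64(0.0778)) d [ 0.154 -0.003 -0.757] a [-0.021 -1.83   0.008] |d|mm 46
(np.float64(0.5066), np.float64(-0.0761), np.float64(0.0853)) d [ 0.196 -0.003 -0.882] a [-0.021 -2.164  0.008] |d|mm 54
```

Request:
{"method": "servo_tool", "body": {
  "deltas": [
    {"dx": 0.01, "dy": 0, "dz": -0.1, "ax": 0, "ay": -0.15, "az": 0, "hand": 15},
    {"dx": 0.02, "dy": 0, "dz": -0.2, "ax": 0, "ay": -0.4, "az": 0, "hand": 15},
    {"dx": 0.04, "dy": 0, "dz": -0.31, "ax": 0, "ay": -0.67, "az": 0, "hand": 15},
    {"dx": 0.07, "dy": 0, "dz": -0.44, "ax": 0, "ay": -1.0, "az": 0, "hand": 15},
    {"dx": 0.1, "dy": 0, "dz": -0.57, "ax": 0, "ay": -1.34, "az": 0, "hand": 15},
    {"dx": 0.15, "dy": 0, "dz": -0.76, "ax": 0, "ay": -1.84, "az": 0, "hand": 15},
    {"dx": 0.2, "dy": 0, "dz": -0.88, "ax": 0, "ay": -2.18, "az": 0, "hand": 15},
    {"dx": 0.2, "dy": 0, "dz": -0.88, "ax": 0, "ay": -2.18, "az": 0, "hand": 15}
  ]
}}

```text
clock: 16.73
tool_pos: [0.5071, -0.074, 0.0856]
eef_rot: [0.686, 0.719, -0.079, 0.082]
contact_force: [-0.4, 0.2, -0.0]
opening: 0.335
```

Run:
```python
from h import *
plan([tp(13,.04,.003),tp(13,.08,.003),tp(13,.145,.003),tp(13,.165,.003)])
p,d=eyes.snapshot("side"); cv2.imwrite("pics/side7.png",p[:,:,::-1])
cv2.imwrite("pics/crop7.png",cv2.resize(p[170:320,200:420,::-1],None,fx=3.6,fy=3.6,interpolation=cv2.INTER_CUBIC))
C=cloud("side",d); hsv=cv2.cvtColor(p,cv2.COLOR_RGB2HSV)
m=np.zeros((480,640),bool); m[215:310,240:340]=True
m&=(hsv[:,:,1]>110)&(hsv[:,:,2]>60)&(abs(C[:,:,0]-.507)<.025)
P=C[m]
for lo in np.arange(-.19,.03,.02):
    q=P[(P[:,1]>=lo)&(P[:,1]<lo+.02)]
    if len(q): print(round(lo+.01,3),len(q),np.percentile(q[:,2],[10,50,90]).round(3))
```

```text
t 16.73 p [ 0.5071 -0.074   0.0856] F [-0.45  0.15 -0.  ] open 29.5
(np.float64(0.5082), np.float64(-0.115), np.float64(0.0943)) d [-0.699 -0.013  0.013] a [-0.007  0.018  0.042] |d|mm 42
(np.float64(0.5099), np.float64(-0.154), np.float64(0.1033)) d [-1.367 -0.015  0.015] a [-0.007  0.018  0.042] |d|mm 82
(np.float64(0.5125), np.float64(-0.2173), np.float64(0.118)) d [-2.451 -0.021  0.016] a [-0.007  0.018  0.042] |d|mm 147
(np.float64(0.5133), np.float64(-0.2367), np.float64(0.1225)) d [-2.783 -0.022  0.016] a [-0.007  0.018  0.042] |d|mm 167
-0.16 63 [0.082 0.086 0.089]
-0.14 64 [0.08  0.084 0.086]
-0.12 53 [0.076 0.079 0.081]
-0.1 54 [0.072 0.075 0.078]
-0.08 81 [0.069 0.073 0.158]
-0.06 21 [0.063 0.066 0.143]
-0.04 13 [0.058 0.063 0.129]
-0.02 17 [0.05  0.054 0.057]
-0.0 26 [0.046 0.051 0.052]
0.02 35 [0.043 0.046 0.048]
```

View pics/crop7.png

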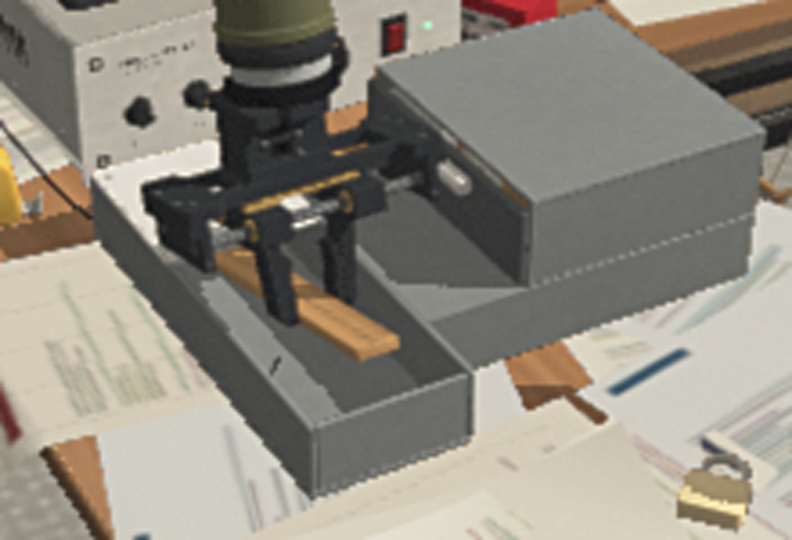

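Request:
{"method": "servo_tool", "body": {
  "deltas": [
    {"dx": -0.2, "dy": 0, "dz": 0.01, "ax": 0, "ay": 0, "az": 0, "hand": 15},
    {"dx": -0.6, "dy": -0.01, "dz": 0.01, "ax": 0, "ay": 0, "az": 0, "hand": 15},
    {"dx": -1.0, "dy": -0.01, "dz": 0.01, "ax": 0, "ay": 0, "az": 0, "hand": 15},
    {"dx": -1.4, "dy": -0.01, "dz": 0.01, "ax": 0, "ay": 0, "az": 0, "hand": 15},
    {"dx": -1.8, "dy": -0.02, "dz": 0.01, "ax": 0, "ay": 0, "az": 0, "hand": 15},
    {"dx": -2.2, "dy": -0.02, "dz": 0.01, "ax": 0, "ay": 0, "az": 0, "hand": 15},
    {"dx": -2.6, "dy": -0.02, "dz": 0.01, "ax": 0, "ay": 0, "az": 0, "hand": 15},
    {"dx": -2.8, "dy": -0.02, "dz": 0.01, "ax": 0, "ay": 0, "az": 0, "hand": 15},
    {"dx": -2.8, "dy": -0.02, "dz": 0.01, "ax": 0, "ay": 0, "az": 0, "hand": 15}
  ]
}}

```text
clock: 17.9
tool_pos: [0.5119, -0.2411, 0.1228]
eef_rot: [0.688, 0.716, -0.08, 0.082]
contact_force: [1.4, -0.0, -0.3]
opening: 0.333
```

Run:
```python
from h import *
s=r.get_state(); p=s["tool_pos"]
plan([((p[0],p[1],.2),2.4,13),((.51,-.21,.225),2.4,0)])
p,d=eyes.snapshot("side"); cv2.imwrite("pics/side8.png",p[:,:,::-1])
```

```text
t 17.9 p [ 0.5119 -0.2411  0.1228] F [ 1.44 -0.   -0.27] open 29.3
(np.float64(0.5119075694865778), np.float64(-0.24106986846803852), 0.2) d [-0.292 -0.003 -1.254] a [-0.026  0.019 -0.016] |d|mm 77
(0.51, -0.21, 0.225) d [ 0.118 -0.015 -1.777] a [-0.024  2.186 -0.019] |d|mm 107
```

View pics/side8.png

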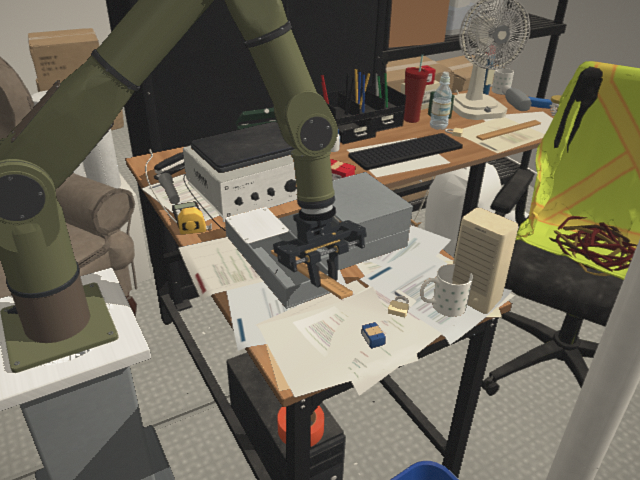

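Request:
{"method": "servo_tool", "body": {
  "deltas": [
    {"dx": -0.09, "dy": 0, "dz": -0.4, "ax": 0, "ay": 0, "az": 0, "hand": 15},
    {"dx": -0.19, "dy": 0, "dz": -0.8, "ax": 0, "ay": 0, "az": 0, "hand": 15},
    {"dx": -0.29, "dy": 0, "dz": -1.25, "ax": 0, "ay": 0, "az": 0, "hand": 15},
    {"dx": -0.15, "dy": 0, "dz": -1.4, "ax": 0, "ay": 0.6, "az": 0, "hand": 15},
    {"dx": 0.0, "dy": 0, "dz": -1.6, "ax": 0, "ay": 1.2, "az": 0, "hand": 15},
    {"dx": 0.1, "dy": 0, "dz": -1.77, "ax": 0, "ay": 1.8, "az": 0, "hand": 15},
    {"dx": 0.12, "dy": -0.01, "dz": -1.77, "ax": 0, "ay": 2.18, "az": 0, "hand": 15},
    {"dx": 0.12, "dy": -0.01, "dz": -1.77, "ax": 0, "ay": 2.18, "az": 0, "hand": 15}
  ]
}}

```text
clock: 18.95
tool_pos: [0.5105, -0.2081, 0.2241]
eef_rot: [0.692, 0.722, -0.001, -0.001]
contact_force: [-1.0, -1.4, -1.0]
opening: 0.328
```

Run:
```python
from h import *
plan([((.508,-.125,.185),2.4,0)])
```

```text
t 18.95 p [ 0.5105 -0.2081  0.2241] F [-1.   -1.35 -1.05] open 28.9
(0.508, -0.125, 0.185) d [1.386 0.019 0.652] a [-0.03  -0.002  0.006] |d|mm 92
```

Request:
{"method": "servo_tool", "body": {
  "deltas": [
    {"dx": 0.2, "dy": 0, "dz": 0.1, "ax": 0, "ay": 0, "az": 0, "hand": 15},
    {"dx": 0.55, "dy": 0.01, "dz": 0.25, "ax": 0, "ay": 0, "az": 0, "hand": 15},
    {"dx": 0.95, "dy": 0.01, "dz": 0.45, "ax": 0, "ay": 0, "az": 0, "hand": 15},
    {"dx": 1.25, "dy": 0.02, "dz": 0.6, "ax": 0, "ay": 0, "az": 0, "hand": 15},
    {"dx": 1.39, "dy": 0.02, "dz": 0.65, "ax": 0, "ay": 0, "az": 0, "hand": 15},
    {"dx": 1.39, "dy": 0.02, "dz": 0.65, "ax": 0, "ay": 0, "az": 0, "hand": 15},
    {"dx": 1.39, "dy": 0.02, "dz": 0.65, "ax": 0, "ay": 0, "az": 0, "hand": 15},
    {"dx": 1.39, "dy": 0.02, "dz": 0.65, "ax": 0, "ay": 0, "az": 0, "hand": 15},
    {"dx": 1.39, "dy": 0.02, "dz": 0.65, "ax": 0, "ay": 0, "az": 0, "hand": 15}
  ]
}}

```text
clock: 20.08
tool_pos: [0.5085, -0.1258, 0.1856]
eef_rot: [0.692, 0.722, -0.001, -0.0]
contact_force: [-0.2, 0.1, -0.3]
opening: 0.336
```

Run:
```python
from h import *
plan([])
for n in ("top","side"):
    p,d=eyes.snapshot(n); cv2.imwrite(f"pics/{n}9.png",p[:,:,::-1])
    C=cloud(n,d); hsv=cv2.cvtColor(p,cv2.COLOR_RGB2HSV)
    m=(hsv[:,:,1]>100)&(hsv[:,:,2]>50)&(abs(C[:,:,0]-.507)<.025)&(C[:,:,2]>.1)&(C[:,:,2]<.175)
    P=C[m]
    for lo in np.arange(-.23,.13,.03):
        q=P[(P[:,1]>=lo)&(P[:,1]<lo+.03)]
        if len(q)>5: print(n,round(lo+.015,3),len(q),np.percentile(q[:,2],[10,50,90]).round(3))
    if n=="top":
        z=C[:,:,2]; m=np.zeros((480,640),bool); m[180:260,195:340]=True
        m&=(z>.095)&(z<.118); P=C[m]; print("front",len(P),cv2.minAreaRect((P[:,:2]*1000).astype(np.float32)))
```

```text
t 20.07 p [ 0.5085 -0.1258  0.1856] F [-0.19  0.15 -0.26] open 29.6
top -0.035 224 [0.166 0.168 0.169]
top -0.005 356 [0.166 0.167 0.169]
top 0.025 338 [0.166 0.167 0.169]
top 0.055 323 [0.166 0.167 0.169]
top 0.085 295 [0.165 0.167 0.169]
front 913 ((637.52099609375, 7.874786376953125), (174.2775421142578, 23.007823944091797), 88.73880767822266)
side -0.215 76 [0.163 0.168 0.171]
side -0.185 127 [0.167 0.169 0.17 ]
side -0.155 119 [0.165 0.169 0.17 ]
side -0.125 85 [0.167 0.169 0.17 ]
side -0.095 25 [0.166 0.168 0.169]
side -0.065 37 [0.164 0.168 0.17 ]
side -0.035 10 [0.166 0.169 0.17 ]
side 0.085 60 [0.166 0.168 0.169]
```

View pics/side9.png

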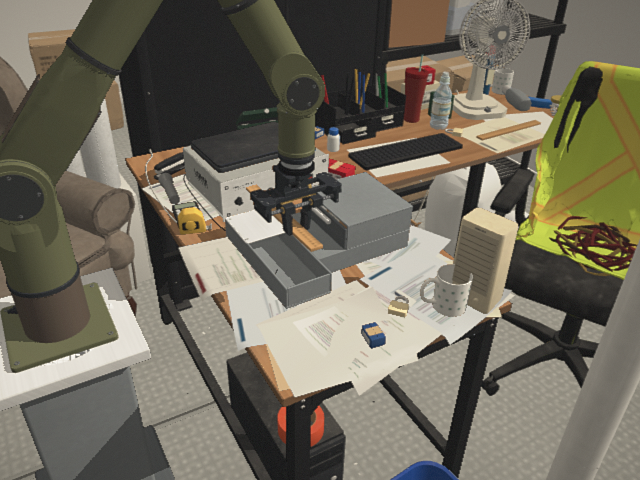

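View pics/top9.png

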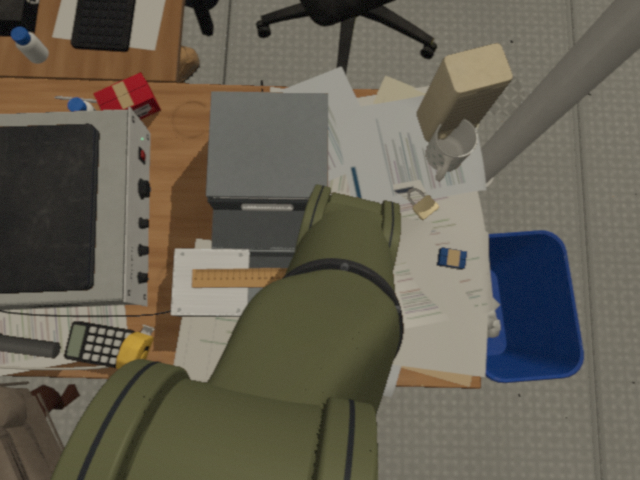

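The ruler is level at z ≈ 0.168 over the emptied well. The drawer is shut with its front unmoved, and the small box is where it was, at (452,258). I'm handing the job in.

Run:
```python
from plant import r
print(r.finish_job())
```

```text
the job is handed in; nothing more can be done
None
```

The job is done and handed in at about 20 s of the 64 s allowed. `finish_job` gives no verdict, so I only have my own checks.

I gripped the carton across its 47 mm side, set it flat in the drawer and let go. I then pushed the drawer in by its lip, took the ruler and tilted it 13°. I drew it 165 mm along its own axis out from under the cover, then levelled it over the well.

What the last checks showed:
- **Drawer:** it pushed up against its stop with 7–10 N. Its lip measured at x ≈ 626 mm, against about 627.5 mm expected when shut, and it had not moved by the final view. The measured travel was about 147 mm.
- **Carton:** it lay flat in the drawer just before I pushed. I could not see it once the drawer was shut, so its final position is not confirmed by eye.
- **Ruler tilt:** the top of the free end was at about 86 mm. The tail was hidden under the cover, but by the ruler's slope its top face was at about 20 mm.
- **Ruler at the end:** it was level, with its top at 167–169 mm above the desk along its length and about 100 mm clear of the rim. The gripper was closed on it at 29.6 mm with the grip set to 40 N.
- **Small box:** it was in the same place in the final view.

No checks failed or disagreed. The only correction was about 7 mm of arm settling lag before the carton grasp, which I fixed before closing the fingers.

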